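Shut and lock the pastry case

TASK

Put the cream puffs away: push their tray all the way into the open bay of the pastry case, then slide the clear gate fully shut over the bay by its orange post. Then squeeze the two blue tabs of the lock cap together, turn the cap clockwise as far as it goes so that its orange tongue stands behind the post and keeps the gate from sliding back, and let go so that both tabs spring out again. Do not topple the puffs, do not disturb the things standing around, and leave nothing held.

Things in the scene. Friction and masses are not known exactly. Their poses are not given: they have to be found in the camera images.
- case: fixed two-bay pastry case, white walls, clear roof, 300 mm wide, walls from x = -82 to +83 mm, on a 6 mm base plate that runs in front as a loading sill to x = -150 mm. Origin: underside, midway between the two bays; x points from its front to its back, y to its left seen from the front, z up. Roof top 85 mm above the table. The right (-y) bay has a blind front.
- bay (a point): point at the mouth of the open left bay, at case x = -85, y = +72.5, z = 6 mm (on the base plate, mid-width); axes as the case. The bay is 116 mm wide inside, its back stop at case x = +75 mm; the roof over it begins only at case x = -50 mm, so fingers can stand in the mouth.
- tray_front (a point): middle of the flat front face of the loose dark steel tray, 26 mm above the table. Tray 150 mm long (its x, towards its back), 104 wide, about 0.3 kg; the front is a full-width upright lip, top 46 mm above the table. It starts partly in the left bay, 45 to 65 mm short of home. Home (against the back stop) this point is at case x = -75 mm; more than 10 mm short of that, the gate strikes the tray.
- puff0_centre (a point): cream puff with a strawberry, front one of the two standing loose on the tray, 50 mm across, 55 mm high; the point is on its axis, 27 mm above its underside; z is up while it stands.
- puff1_centre (a point): the rear cream puff on the tray, same size, point likewise.
- gate (a joint): clear gate sliding across the case's front (150 mm wide, 10 to 80 mm high, faces at case x = -85 and -91 mm): 0 = fully open, in front of the right bay; 0.145 m = fully shut, over the left bay. It moves along the case's +y, stays where it is left, needs about 2 N.
- gate_post (a point): point on the axis of the gate's orange post, 100 mm above the table. Post 20 x 20 mm, upright from 20 to 120 mm above the table, in front of the gate's right-hand end: case x = -104 mm, case y = -145 mm + the gate's value. Push its right-hand (-y) face, near its top, so that the gripper's body passes above the lock cap (its top 141 mm above the table).
- lock (a joint): turn of the lock cap about its vertical axis: 0 = open, grows clockwise seen from above, hard stop at 1.047 rad (60 deg) = locked. It turns only while both tabs are pressed in by about 5 mm or more (tabs out, it has 0.1 rad of play at each end); at either end the released tabs spring out into notches. Friction only 0.06 Nm.
- lock_centre (a point): point on the lock cap's axis (case x = -5, y = -20 mm), 119 mm above the table, at the height to pinch the tabs. Its x axis points along the orange tongue, its y axis is the line through the two tabs. A dark curved wall, 10 mm high, stands on the roof 29 to 35 mm from the axis: keep fingertips 12 mm above the roof.
- tongue_tip (a point): outer end of the orange tongue, a bar reaching 110 mm from the lock cap's axis, 16 mm wide, 2 to 11 mm above the roof. Open, it points 60 deg to the right of straight forward (the case's -x); locked, it points straight forward and stands just to the right (-y) of the post of the shut gate. Turned before the gate is shut, it blocks the post.
- tab_a (a joint): blue tab on the +y side of lock_centre: 0 = sprung out, 0.006 m = fully pressed in towards the axis; the spring takes 4 N to start, 10 N fully in. Both tabs are upright plates 28 mm wide, 14 to 48 mm above the roof; their outer faces are 56 mm apart when out, 44 mm when both are fully in.
- tab_b (a joint): the like tab on the -y side: 0 = out, 0.006 m = fully in.
- nozzle_jar: small yellow jar of piping nozzles with a steel cap, 48 mm across, 65 mm high, standing on the right rear of the case's roof; origin at the centre of its underside. Bystander.
- sanitizer: white spray-type bottle with red label and yellow cap, 66 mm across, 180 mm high, beside the case on its left; origin at the centre of its underside. Bystander.
- bowl: steel bowl of strawberries, 140 mm across, 50 mm high, beside the case on its left; origin at the centre of its underside. Bystander.
- plate: white plate of cream puffs, 160 mm across, 67 mm high, on the table at front right; origin at the centre of its underside. Bystander.
Mind the look-alikes: they are no part of the job. Leave any green look-alike of the part that bears tray_front alone.

How it is judged:
On the way, in this order (a step that is already met when the one before it is completed fails the run):
1. the tray is pushed home in the left bay (x of tray_front in the frame of case between -0.081 and -0.068 m and height (world z) of tray_front below 0.04 m), for 0.2 s.
2. the gate is slid shut (value of joint gate above 0.139 m), for 0.2 s.
3. both tabs are pressed in while the cap is turned (value of joint each of tab_a, tab_b above 0.003 m and value of joint lock above 0.25 rad), for 0.05 s.
4. the cap is locked and both tabs have sprung out (value of joint lock above 0.92 rad and value of joint each of tab_a, tab_b below 0.002 m), for 0.2 s.
At the end, for the whole second after the job is handed in: Tray home within 6 mm, gate shut within 6 mm, lock cap turned beyond 0.92 rad with both tabs out (within 2 mm), both puffs upright (within 0.25 rad) on the tray inside the case (all of step 1 and all of step 4 and value of joint gate above 0.139 m and angle between each of puff0_centre, puff1_centre's own z axis and vertical below 0.25 rad and x of each of puff0_centre, puff1_centre in the frame of case above -0.075 m and height (world z) of each of puff0_centre, puff1_centre below 0.06 m and horizontal distance between each of puff0_centre, puff1_centre and tray_front below 0.14 m); the robot touches nothing.
It fails at once if a puff tips over (angle between any of puff0_centre, puff1_centre's own z axis and vertical above 0.6 rad).
It fails at once if a bystander is moved by more than 30 mm or tipped (distance of any of nozzle_jar, sanitizer, bowl, plate from where it was at the start of the episode above 0.03 m or angle between any of nozzle_jar, sanitizer, bowl, plate's own z axis and vertical above 0.5 rad).
It also fails if it takes over 67 s, if anything falls off the work surface, if the arm or the gripper's body presses on something with over 40 N, if the wrist force passes 120 N, or if a joint passes its speed limit or range.

ROBOT

A 6-joint arm with a two-finger parallel gripper is mounted at the origin on the work surface. World frame = base frame: x ahead of the robot, y to its left, z up, the work surface at z = 0. Lengths are in m, angles in rad, forces in N, time in s.
With the tool pointing down it reaches from about 0.375 to 0.9 m from the base axis. Payload 3.1 kg.
Tool frame: the origin (TCP) lies on the centre line of the jaws, within the pads' length; the fingertips stand robot.tip_reach ahead of it and the grasp point (between the pads) lies 8 mm behind it (robot.tip_reach is the distance from the TCP to the fingertips, in m); z points along the fingers, y is the line along which they close (so a half turn about z gives the same grasp; the last joint's range is limited). The gripper opens to 87 mm and grips with 3 to 60 N. Pads are 19 mm wide; open, the fingers measure 117 mm over their backs; the gripper's body (75 mm by 190 mm) begins 51 mm behind the grasp point.
Start: joints at [-1.341, 0.527, 1.433, -0, 1.181, -0.178], TCP at [0.248, -0.574, 0.234] pointing down, gripper open.
Joint ranges: [-3.08, 3.08], [-0.75, 2.2], [0.22, 2.44], [-1.43, 4.57], [0, 2.65], [-2.85, 2.85]. Speed limits (rad/s): [2.79, 2.79, 3.14, 3.14, 3.14, 3.14].

INTERFACE

Orientations are given as a unit quaternion [x, y, z, w].
In Python, from rig import robot gives the robot as it stands.
- The arm moves only by the tool jog_arm, never from a script. Its argument "motion" is one flat list of numbers, 7 for each row, row after row: the shift along the tool's x, y, z scaled (see below), then the turn, a rotation vector about the tool's x, y, z scaled (see below), then the gripper's target within -1 to 1 (shut at 1, half-way at 0, fully open at -1). In form: [x, y, z, rx, ry, rz, hand, x, y, z, rx, ry, rz, hand, ...]. A call has 1 to 12 rows; each row shifts and turns the commanded pose from where the row before left it, along the tool's axes as they then stand; what a row does not reach is not made up. The controller multiplies each number of a shift by 4 cm and each number of a turn by 4 degrees. A row lasts 1/8 s, in which the tool goes at most 62.5 mm and 10.7 degrees, less where a joint would pass 70% of its speed; a pose out of reach is approached as far as the arm can. A call with a number of a shift or a turn outside -1 to 1 is refused whole. A call with a gripper value outside its range is refused whole. The fingers move at their own pace and stop on an object; "grip_force" is the grip in N (left out, the last holds). Time passes only in rows, so rows that do not move let the fingers close. It gives the time, the measured TCP pose, the force, the opening and the grip force at its end, in the units of the state.
- robot.get_obs(): the state, without advancing time (a new reading comes with each control period).
- robot.camera(name): name is "scene" or "top"; returns the picture (480x640x3 uint8, blue, green, red); there is no depth.
- robot.calibration(name): a dict with "fx", "fy", "cx", "cy" (pixels), "dist_coeffs" ([k1, k2, p1, p2, k3] as OpenCV has them; the pictures are not rectified), "R" (3x3) and "t" (3): a world point X has camera coordinates R X + t. Camera axes: x right, y down, z forward; pixel columns grow to the right and rows downward; lengths in m; the calibration is good to about 2 mm. A picture is of the moment at which its call begins. calibration takes no time and is no camera call.
- robot.hand_in(): hands the job in; it is judged then, once.
The state is a dict: "time": time; "q": joint angles; "joint_velocities": joint speeds; "joint_torque": joint torques, N m; "position": TCP position; "tool_rot": TCP orientation; "ft_force": force on the tool from outside, world axes, zero at the start; "moment": the same for the moment, N m; "grip_width": finger opening in m; "grip_force": force on a finger pad.
Only numpy, scipy, OpenCV 4.12 (cv2) and the standard library are available. Lean on these libraries where they do the work, as an engineer would, in place of code of your own. Each camera call takes 0.05 s, during which the arm holds its last target. There are 200 camera calls.

## Working session

There is one attempt and no reset: what is moved stays moved. The work goes in short steps, Python scripts to look and compute and a tool call to move; the robot and the scene stay as the last step left them, time stands still between calls to the robot, and variables do not carry over. Pictures are saved under pics/ and viewed, at most 10 in all, crops included, and the job is handed in when it is done.

Besides the shell and the picture viewer there is one more tool, called after "Request:" in YAML: its name, and indented under it one key for each argument. jog_arm: Moves the arm, as the interface text tells. Shifts and turns lie within -1 to 1; 1 stands for 4 cm of shift or 4 degrees of turn. Its arguments: {"type":"object","properties":{"motion":{"type":"array","items":{"type":"number"}},"grip_force":{"type":"number"}},"required":["motion"]}

```bash
mkdir -p pics; ls; python3 - <<'E'
from rig import robot
import cv2,numpy as np
np.set_printoptions(precision=4,suppress=True)
for n in("scene","top"):
    im=robot.camera(n); cv2.imwrite(f"pics/{n}0.png",im); print(n,robot.calibration(n))
print(robot.get_obs(),robot.tip_reach)
E
```

```text
pics
scene {'fx': 541.0635931129942, 'fy': 541.0635931129942, 'cx': 316.69157854072614, 'cy': 237.39521290632229, 'dist_coeffs': array([-0.0533,  0.    ,  0.    ,  0.    ,  0.    ]), 'R': array([[ 0.7169,  0.6972, -0.0009],
       [ 0.5586, -0.5752, -0.5975],
       [-0.4171,  0.4278, -0.8019]]), 't': array([-0.3954, -0.2404,  1.8683])}
top {'fx': 619.0650599783006, 'fy': 619.0650599783006, 'cx': 308.5776619925607, 'cy': 248.95508688874747, 'dist_coeffs': array([0.0012, 0.    , 0.    , 0.    , 0.    ]), 'R': array([[-0.0099, -1.    ,  0.0005],
       [-0.9954,  0.0099, -0.0957],
       [ 0.0957, -0.0015, -0.9954]]), 't': array([-0.0067,  0.5689,  1.4011])}
{'time': 0.1, 'q': array([-1.3415,  0.5283,  1.4338, -0.    ,  1.1814, -0.1785]), 'joint_velocities': array([-0.0004, -0.0018, -0.0029,  0.0002, -0.    , -0.0012]), 'joint_torque': array([ -0.0001, -44.0988, -17.7151,   0.0635,   0.0533,  -0.    ]), 'position': array([ 0.2478, -0.5731,  0.2327]), 'tool_rot': array([ 0.9793,  0.2025, -0.    , -0.001 ]), 'ft_force': array([0.6462, 0.1964, 0.8604]), 'moment': array([-0.001 ,  0.0118,  0.0022]), 'grip_force': 0.0, 'grip_width': 0.08714143710954601} 0.011
```

View pics/scene0.png

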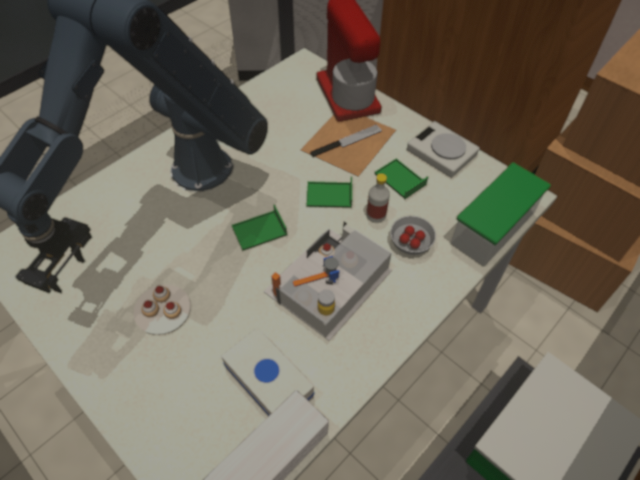

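View pics/top0.png

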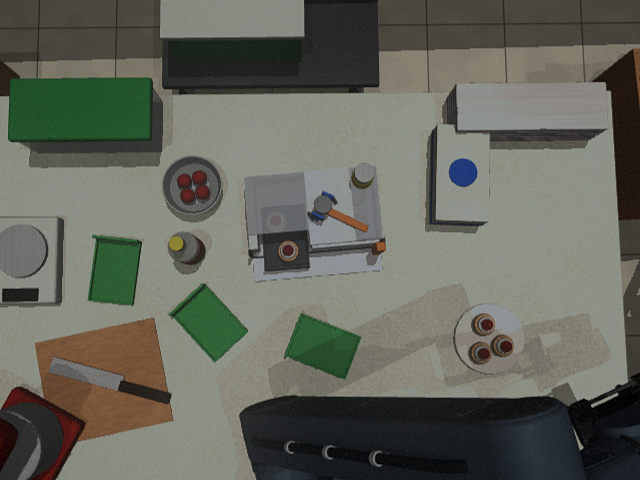

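The top view shows the case around px (250-383, 165-280), the post at (380,246), the lock cap at (323,206), the tray's front near (286,268) and the plate at (490,338). Next I'll zoom in on the case.

```bash
python3 - <<'E'
import cv2
im=cv2.imread("pics/top0.png")[150:295,235:400]
cv2.imwrite("pics/top0c.png",cv2.resize(im,None,fx=4.1,fy=4.1,interpolation=cv2.INTER_CUBIC))
im=cv2.imread("pics/scene0.png")[215:340,260:400]
cv2.imwrite("pics/scene0c.png",cv2.resize(im,None,fx=4.8,fy=4.8,interpolation=cv2.INTER_CUBIC))
E
```

```text
(no output)
```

View pics/top0c.png

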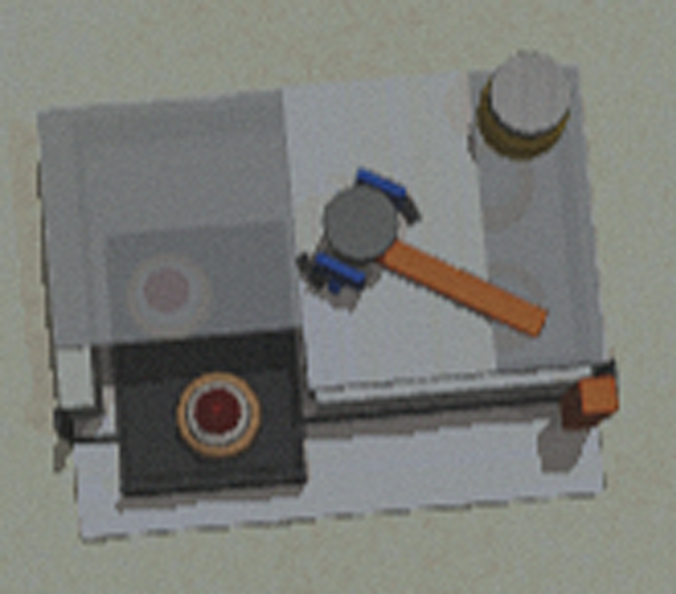

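View pics/scene0c.png

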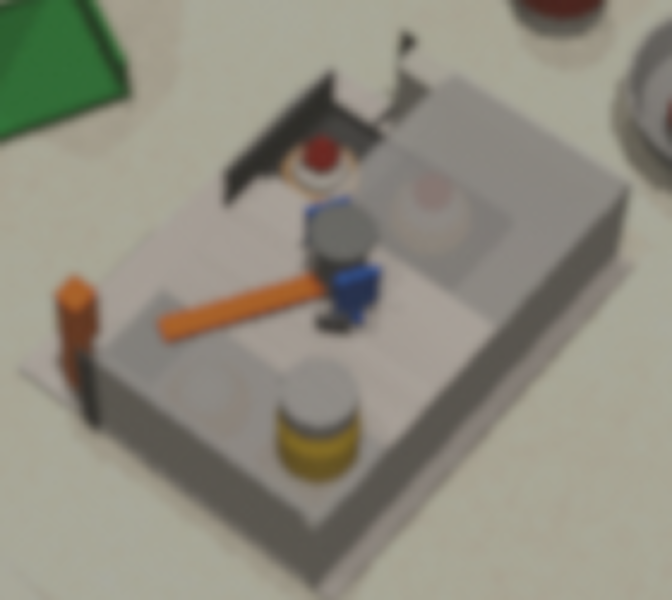

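Crop picks: sill front corners (82,540) and (604,494), roof back corners (38,112) and (578,67), cap top (361,223), post top (597,396), and lip ends about (122,487) and (303,477). Now I'll fit the case pose to these.

```bash
cat > h.py <<'E'
import numpy as np,cv2
from rig import robot
from scipy.optimize import least_squares
np.set_printoptions(precision=4,suppress=True)
C={n:robot.calibration(n) for n in("scene","top")}
def K(c): return np.array([[c['fx'],0,c['cx']],[0,c['fy'],c['cy']],[0,0,1.]])
def proj(n,X):
    c=C[n]; return cv2.projectPoints(np.atleast_2d(np.array(X,float)),cv2.Rodrigues(c['R'])[0],c['t'],K(c),c['dist_coeffs'])[0][:,0]
def ray(n,uv,z):
    c=C[n]; p=cv2.undistortPoints(np.array([[uv]],float),K(c),c['dist_coeffs'])[0,0]
    d=c['R'].T@[p[0],p[1],1]; o=-c['R'].T@c['t']; return o+d*(z-o[2])/d[2]
def tc(u,v): return [(u+.5)/4.1-.5+235,(v+.5)/4.1-.5+150]
def sc(u,v): return [(u+.5)/4.8-.5+260,(v+.5)/4.8-.5+215]
def c2w(p,X):
    X=np.atleast_2d(np.array(X,float)); c,s=np.cos(p[2]),np.sin(p[2])
    return np.c_[p[0]+c*X[:,0]-s*X[:,1],p[1]+s*X[:,0]+c*X[:,1],X[:,2]]
def w2c(p,W):
    d=np.array(W[:2])-p[:2]; c,s=np.cos(p[2]),np.sin(p[2]); return np.array([c*d[0]+s*d[1],-s*d[0]+c*d[1]])
E
python3 - <<'E'
from h import *
T=[((-.15,.15,.006),tc(82,540)),((-.15,-.15,.006),tc(604,494)),((.083,.15,.085),tc(38,112)),((.083,-.15,.085),tc(578,67)),((-.005,-.02,.141),tc(361,223)),((-.104,-.145,.12),tc(597,396))]
S=[((.083,.15,.085),sc(628,188)),((.083,-.15,.085),sc(315,522)),((-.104,-.145,.12),sc(77,291)),((-.005,-.02,.141),sc(340,235))]
def f(p): return np.r_[(proj("top",c2w(p,[t[0] for t in T]))-[t[1] for t in T]).ravel(),(proj("scene",c2w(p,[t[0] for t in S]))-[t[1] for t in S]).ravel()]
r=least_squares(f,[.5,0,0.05],loss='soft_l1'); p=r.x; print(p,np.degrees(p[2])); print(f(p).reshape(-1,2))
for uv in[(122,487),(303,477)]: W=ray("top",tc(*uv),.046); print("lip",W,w2c(p,W))
for uv in[(228,172),(333,72)]: W=ray("scene",sc(*uv),.046); print("lip sc",W,w2c(p,W))
print("strawb",w2c(p,ray("top",tc(218,411),.062)))
for n,uv,z in[("jar",(363,170),.15),("san",(176,243),.18),("bowl",(192,184),.05),("plate",(490,339),.01)]: W=ray("top",uv,z); print(n,W,w2c(p,W))
for nm,X in dict(bay=(-.085,.0725,.006),lock=(-.005,-.02,.119),post0=(-.104,-.145,.1),post1=(-.104,0,.1)).items(): print(nm,c2w(p,X))
E
```

```text
[ 0.6566 -0.0237  0.0714] 4.089997755846945
[[-0.4705  0.0017]
 [ 0.4153  0.7776]
 [-0.3916 -0.9195]
 [ 1.3354 -0.6235]
 [ 0.3714  0.4625]
 [ 4.1373  0.4531]
 [ 2.4271 -2.412 ]
 [ 1.2081 -0.3869]
 [-1.2287  0.5163]
 [ 1.7507 -1.9493]]
lip [0.5237 0.0884 0.046 ] [-0.1246  0.1214]
lip [ 0.5282 -0.0118  0.046 ] [-0.1273  0.0211]
lip sc [ 0.5298 -0.0183  0.046 ] [-0.1261  0.0145]
lip sc [0.5228 0.0833 0.046 ] [-0.1258  0.1164]
strawb [-0.0884  0.0647]
jar [ 0.7252 -0.13    0.15  ] [ 0.0608 -0.1109]
san [0.5692 0.261  0.18  ] [-0.067   0.2902]
bowl [0.7189 0.2535 0.05  ] [0.0819 0.2721]
plate [ 0.358  -0.4281  0.01  ] [-0.3267 -0.3821]
bay [[0.5667 0.0425 0.006 ]]
lock [[ 0.6531 -0.0441  0.119 ]]
post0 [[ 0.5633 -0.1758  0.1   ]]
post1 [[ 0.5529 -0.0312  0.1   ]]
```

```bash
python3 - <<'E'
from h import *
T=[((-.15,.15,.006),tc(82,540)),((-.15,-.15,.006),tc(604,494)),((.083,.15,.085),tc(38,112)),((.083,-.15,.085),tc(578,67)),((-.005,-.02,.141),tc(361,223))]
S=[((.083,.15,.085),sc(628,188)),((.083,-.15,.085),sc(315,522)),((-.005,-.02,.141),sc(340,235))]
P=(597,396),(77,291)
for useS in(0,1):
    def f(p): 
        a=(proj("top",c2w(p,[t[0] for t in T]))-[t[1] for t in T])
        return np.r_[a.ravel(),.5*(proj("scene",c2w(p,[t[0] for t in S]))-[t[1] for t in S]).ravel()] if useS else a.ravel()
    p=least_squares(f,[.5,0,0.05]).x; print(p,np.degrees(p[2])); print(f(p).reshape(-1,2))
    print("post",w2c(p,ray("top",tc(*P[0]),.12)),w2c(p,ray("scene",sc(*P[1]),.12)))
    print("tip",w2c(p,ray("top",tc(536,320),.096)))
    print(c2w(p,[(-.14,.068,.05),(-.005,-.02,.119)]))
E
```

```text
[ 0.6565 -0.023   0.0768] 4.401657795078931
[[-0.3951  0.3884]
 [ 0.4316  0.4672]
 [-0.8784 -0.4768]
 [ 0.7901 -0.8947]
 [ 0.0532  0.4835]]
post [-0.1029 -0.1363] [-0.1033 -0.1418]
tip [-0.0571 -0.1107]
[[ 0.5117  0.034   0.05  ]
 [ 0.653  -0.0434  0.119 ]]
[ 0.6564 -0.0237  0.0751] 4.300070354206915
[[-0.2414  0.3226]
 [ 0.6059  0.6284]
 [-0.5343 -0.5597]
 [ 1.1547 -0.7452]
 [ 0.3522  0.5414]
 [ 1.1391 -1.3193]
 [ 0.6956 -0.2089]
 [ 0.8579 -0.9975]]
post [-0.1026 -0.1359] [-0.1029 -0.1413]
tip [-0.0567 -0.1102]
[[ 0.5117  0.0336  0.05  ]
 [ 0.6529 -0.044   0.119 ]]
```

```bash
cat >> h.py <<'E'
P=np.array([.6565,-.0233,.0764])
from scipy.spatial.transform import Rotation as Rn
def plan(cx,cy,z,yawc,o=None):
    "case target -> tool-frame delta in units, after turning to yaw (deg, case frame)"
    o=o or robot.get_obs(); R=Rn.from_quat(o['tool_rot']); a=np.degrees(P[2])+yawc
    G=Rn.from_euler('z',a,degrees=True)*Rn.from_euler('x',180,degrees=True)
    W=c2w(P,[(cx,cy,z)])[0]
    print("t",o['time'],"case",w2c(P,o['position']),o['position'],"F",o['ft_force'],"w",o['grip_width'])
    print("rot units",(R.inv()*G).as_rotvec(degrees=True)/4,"shift units (after rot)",G.inv().apply(W-o['position'])/.04)
E
python3 -c "
from h import *
plan(-.170,.068,.20,0);plan(-.155,.068,.047,0)"
```

```text
t 0.1 case [-0.4495 -0.517 ] [ 0.2478 -0.5731  0.2327] F [0.6462 0.1964 0.8604] w 0.08714143710954601
rot units [-0.0276 -0.0001  4.7479] shift units (after rot) [  6.9878 -14.625    0.8176]
t 0.1 case [-0.4495 -0.517 ] [ 0.2478 -0.5731  0.2327] F [0.6462 0.1964 0.8604] w 0.08714143710954601
rot units [-0.0276 -0.0001  4.7479] shift units (after rot) [  7.3628 -14.625    4.6426]
```

Request:
jog_arm:
  motion: [0, 0, 0, 0, 0, 0.95, 0, 0, 0, 0, 0, 0, 0.95, 0, 0, 0, 0, 0, 0, 0.95, 0, 0, 0, 0, 0, 0, 0.95, 0, 0, 0, 0, 0, 0, 0.95, 0, 0.5, -1, 0, 0, 0, 0, 0, 0.5, -1, 0, 0, 0, 0, 0, 0.5, -1, 0, 0, 0, 0, 0, 0.5, -1, 0, 0, 0, 0, 0, 0.5, -1, 0, 0, 0, 0, 0, 0.5, -1, 0, 0, 0, 0, 0, 0.5, -1, 0, 0, 0, 0, 0]

```text
time: 1.6
position: [0.3664, -0.2823, 0.2333]
tool_rot: [0.999, 0.038, -0.0, -0.0]
ft_force: [0.9, -1.1, -0.2]
grip_width: 0.0436
grip_force: 0.0
```

Request:
jog_arm:
  motion: [0.5, -1, 0, 0, 0, 0, 0, 0.5, -1, 0, 0, 0, 0, 0, 0.5, -1, 0, 0, 0, 0, 0, 0.5, -1, 0, 0, 0, 0, 0, 0.5, -1, 0, 0, 0, 0, 0, 0.5, -1, 0, 0, 0, 0, 0, 0.4, -1, 0, 0, 0, 0, 0, 0, -0.6, 0, 0, 0, 0, 0, 0, 0, 0, 0, 0, 0, 0, 0, 0, 0, 0, 0, 0, 0]

```text
time: 2.85
position: [0.4786, 0.0291, 0.2334]
tool_rot: [0.999, 0.038, -0.0, 0.0]
ft_force: [-0.1, 0.9, -0.9]
grip_width: 0.0438
grip_force: 0.0
```

```bash
python3 -c "
from h import *
plan(-.160,.068,.047,0)"
```

```text
t 2.85 case [-0.1734  0.0658] [0.4786 0.0291 0.2334] F [-0.1216  0.9356 -0.929 ] w 0.043812995420863775
rot units [ 0.0059  0.0045 -0.0022] shift units (after rot) [ 0.3355 -0.0539  4.6599]
```

Request:
jog_arm:
  motion: [0.2, -0.05, 0.95, 0, 0, 0, 0, 0, 0, 0.95, 0, 0, 0, 0, 0, 0, 0.95, 0, 0, 0, 0, 0, 0, 0.95, 0, 0, 0, 0, 0, 0, 0.85, 0, 0, 0, 0, 0, 0, 0, 0, 0, 0, 0, 0.2, 0, 0, 0, 0, 0, 0, 0.2, 0, 0, 0, 0, 0, 0, 0.1, 0, 0, 0, 0, 0, 0, 0.1, 0, 0, 0, 0, 0, 0, 0.1, 0, 0, 0, 0, 0, 0, 0, 0, 0, 0, 0, 0, 0]

```text
time: 4.35
position: [0.5135, 0.0345, 0.0475]
tool_rot: [0.999, 0.038, -0.001, -0.0]
ft_force: [-2.5, -0.1, 1.8]
grip_width: 0.0432
grip_force: 1.2
```

```bash
python3 - <<'E'
from h import *
plan(-.085,.068,.047,0)
a=cv2.resize(robot.camera("top")[150:340,200:400],None,fx=3,fy=3,interpolation=cv2.INTER_CUBIC)
cv2.imwrite("pics/push1.png",a)
E
```

```text
t 4.35 case [-0.1382  0.0686] [0.5135 0.0345 0.0475] F [-2.4791 -0.1159  1.8163] w 0.0432160779051497
rot units [-0.0057  0.0279 -0.001 ] shift units (after rot) [1.3297 0.0144 0.0131]
```

View pics/push1.png

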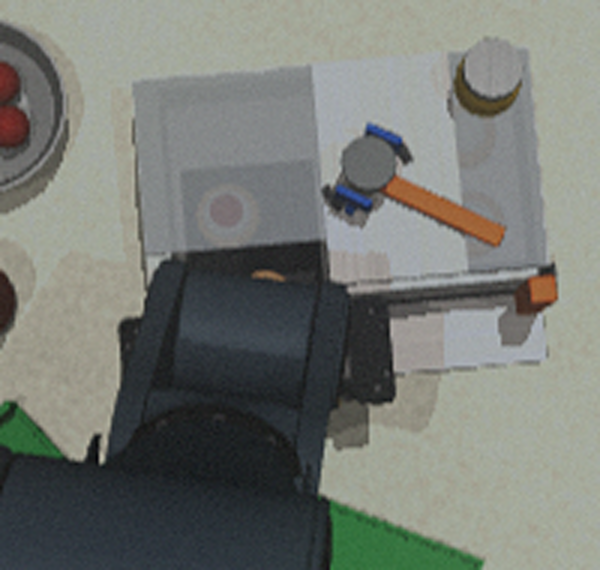

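The fingers are over the sill and just touching the lip (2.5 N at x = -138 mm). The puffs are upright and the post is at px (540,292). Next I push slowly.

Request:
jog_arm:
  motion: [0.08, 0, 0, 0, 0, 0, 0, 0.1, 0, 0, 0, 0, 0, 0, 0.1, 0, 0, 0, 0, 0, 0, 0.1, 0, 0, 0, 0, 0, 0, 0.1, 0, 0, 0, 0, 0, 0, 0.1, 0, 0, 0, 0, 0, 0, 0.1, 0, 0, 0, 0, 0, 0, 0.1, 0, 0, 0, 0, 0, 0, 0.1, 0, 0, 0, 0, 0, 0, 0.1, 0, 0, 0, 0, 0, 0, 0.05, 0, 0, 0, 0, 0, 0, 0, 0, 0, 0, 0, 0, 0]

```text
time: 5.9
position: [0.5559, 0.0375, 0.0476]
tool_rot: [0.999, 0.038, 0.0, 0.0]
ft_force: [-0.9, 0.7, -1.0]
grip_width: 0.0434
grip_force: 0.4
```

Request:
jog_arm:
  motion: [0.06, 0, 0, 0, 0, 0, 0, 0.06, 0, 0, 0, 0, 0, 0, 0.06, 0, 0, 0, 0, 0, 0, 0.04, 0, 0, 0, 0, 0, 0, 0, 0, 0, 0, 0, 0, 0]

```text
time: 6.52
position: [0.5645, 0.0382, 0.0476]
tool_rot: [0.999, 0.038, 0.0, -0.0]
ft_force: [-2.9, -0.1, 2.0]
grip_width: 0.0437
grip_force: 1.4
```

```bash
python3 -c "
from h import *
plan(-.085,.068,.047,0)"
```

```text
t 6.525 case [-0.087   0.0683] [0.5645 0.0382 0.0476] F [-2.8929 -0.1369  1.9617] w 0.04373168530693971
rot units [ 0.0001 -0.0069 -0.0036] shift units (after rot) [0.051  0.0079 0.0159]
```

Now push in small steps until the force jumps.

Request:
jog_arm:
  motion: [0.05, 0, 0, 0, 0, 0, 0, 0, 0, 0, 0, 0, 0, 0]

```text
time: 6.78
position: [0.5662, 0.0383, 0.0476]
tool_rot: [0.999, 0.038, -0.0, -0.0]
ft_force: [-3.3, -0.1, 1.4]
grip_width: 0.0436
grip_force: 1.8
```

Request:
jog_arm:
  motion: [0.05, 0, 0, 0, 0, 0, 0, 0, 0, 0, 0, 0, 0, 0]

```text
time: 7.02
position: [0.5663, 0.0384, 0.0474]
tool_rot: [0.999, 0.038, -0.002, -0.0]
ft_force: [-7.3, -1.2, 4.8]
grip_width: 0.044
grip_force: 3.3
```

Request:
jog_arm:
  motion: [0.05, 0, 0, 0, 0, 0, 0, 0, 0, 0, 0, 0, 0, 0]

```text
time: 7.28
position: [0.5664, 0.0384, 0.0473]
tool_rot: [0.999, 0.038, -0.004, -0.0]
ft_force: [-9.5, -2.4, 7.7]
grip_width: 0.044
grip_force: 4.8
```

The tray is against the stop: TCP case x is -85 mm, so the lip is at about -75 mm. Back off, rise, and go to the right of the post with the fingers closed.

Request:
jog_arm:
  motion: [-0.2, 0, 0, 0, 0, 0, 0, -0.5, 0, 0, 0, 0, 0, 0, 0, 0, -1, 0, 0, 0, 0, 0, 0, -1, 0, 0, 0, 0, 0, 0, -1, 0, 0, 0, 0, 0, 0, -0.8, 0, 0, 0, 1, 0, 1, 0, 0, 0, 0, 1, 0, 1, 0, 0, 0, 0, 1, 0, 1, 0, 0, 0, 0, 1, 0, 1, 0, 0, 0, 0, 1, 0, 1, 0, 0, 0, 0, 1, 0, 1, 0, 0, 0, 0, 1]

```text
time: 8.78
position: [0.5624, -0.2051, 0.2]
tool_rot: [0.999, 0.038, 0.002, 0.001]
ft_force: [0.9, 0.9, -0.4]
grip_width: 0.0001
grip_force: 0.0
```

Request:
jog_arm:
  motion: [0.2, 0.2, 0, 0, 0, 0, 1, 0, 0, 0, 0, 0, 0, 1, 0, 0, 0, 0, 0, 0, 1]

```text
time: 9.15
position: [0.5692, -0.2088, 0.1994]
tool_rot: [0.999, 0.039, -0.0, -0.0]
ft_force: [-0.3, 0.4, 0.3]
grip_width: 0.0005
grip_force: 0.0
```

```bash
python3 - <<'E'
from h import *
plan(-.104,-.187,.114,0)
o=robot.camera("top"); s=robot.camera("scene")
a=cv2.resize(o[150:300,235:435],None,fx=3.9,fy=3.9,interpolation=cv2.INTER_CUBIC)
cv2.imwrite("pics/post1.png",a)
E
```

```text
t 9.15 case [-0.1012 -0.1783] [ 0.5692 -0.2088  0.1994] F [-0.2524  0.4269  0.282 ] w 0.0005144156962036765
rot units [-0.0087  0.0004  0.015 ] shift units (after rot) [-0.0696  0.2167  2.1355]
```

View pics/post1.png

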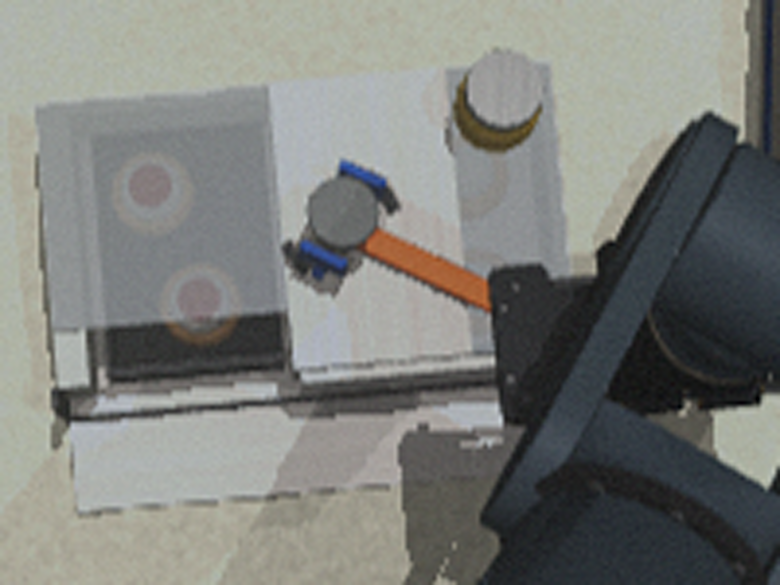

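The tray is home with both puffs upright. Descend to the right of the post and push.

Request:
jog_arm:
  motion: [-0.07, 0.22, 0.7, 0, 0, 0, 1, 0, 0, 0.8, 0, 0, 0, 1, 0, 0, 0.65, 0, 0, 0, 1, 0, -0.1, 0, 0, 0, 0, 1, 0, -0.2, 0, 0, 0, 0, 1, 0, -0.2, 0, 0, 0, 0, 1, 0, -0.2, 0, 0, 0, 0, 1, 0, -0.2, 0, 0, 0, 0, 1, 0, -0.2, 0, 0, 0, 0, 1, 0, -0.2, 0, 0, 0, 0, 1, 0, -0.2, 0, 0, 0, 0, 1]

```text
time: 10.62
position: [0.5628, -0.1591, 0.1137]
tool_rot: [0.999, 0.038, 0.0, 0.0]
ft_force: [1.2, -1.6, 1.0]
grip_width: -0.0002
grip_force: 0.9
```

Request:
jog_arm:
  motion: [0, -0.2, 0, 0, 0, 0, 1, 0, -0.2, 0, 0, 0, 0, 1, 0, -0.2, 0, 0, 0, 0, 1, 0, -0.2, 0, 0, 0, 0, 1, 0, -0.2, 0, 0, 0, 0, 1, 0, -0.2, 0, 0, 0, 0, 1, 0, -0.2, 0, 0, 0, 0, 1, 0, -0.2, 0, 0, 0, 0, 1, 0, -0.2, 0, 0, 0, 0, 1, 0, -0.2, 0, 0, 0, 0, 1, 0, -0.1, 0, 0, 0, 0, 1, 0, 0, 0, 0, 0, 0, 1]

```text
time: 12.12
position: [0.5551, -0.0747, 0.1133]
tool_rot: [0.999, 0.038, -0.001, -0.001]
ft_force: [-0.1, 0.4, -0.7]
grip_width: 0.0006
grip_force: 0.0
```

```bash
python3 -c "
from h import *
plan(-.104,-.025,.114,0)"
```

```text
t 12.125 case [-0.105  -0.0436] [ 0.5551 -0.0747  0.1133] F [-0.1486  0.3658 -0.7078] w 0.0005966514001135794
rot units [-0.0189  0.0306  0.0023] shift units (after rot) [ 0.0256 -0.4638 -0.018 ]
```

Request:
jog_arm:
  motion: [0, -0.1, 0, 0, 0, 0, 1, 0, -0.1, 0, 0, 0, 0, 1, 0, -0.1, 0, 0, 0, 0, 1, 0, 0, 0, 0, 0, 0, 1]

```text
time: 12.62
position: [0.5551, -0.063, 0.1135]
tool_rot: [0.999, 0.038, 0.0, -0.0]
ft_force: [-0.0, 0.5, 0.4]
grip_width: 0.0008
grip_force: 0.0
```

Request:
jog_arm:
  motion: [0, -0.06, 0, 0, 0, 0, 1, 0, -0.06, 0, 0, 0, 0, 1, 0, 0, 0, 0, 0, 0, 1]

```text
time: 13.0
position: [0.555, -0.0586, 0.1136]
tool_rot: [0.999, 0.038, 0.0, -0.0]
ft_force: [1.2, -0.3, -0.3]
grip_width: 0.0005
grip_force: 0.2
```

Request:
jog_arm:
  motion: [0, -0.06, 0, 0, 0, 0, 1, 0, 0, 0, 0, 0, 0, 1]

```text
time: 13.25
position: [0.5548, -0.0563, 0.1136]
tool_rot: [0.999, 0.038, 0.0, -0.0]
ft_force: [0.3, -1.6, -1.2]
grip_width: 0.0007
grip_force: 0.3
```

Request:
jog_arm:
  motion: [0, -0.06, 0, 0, 0, 0, 1, 0, 0, 0, 0, 0, 0, 1]

```text
time: 13.5
position: [0.5546, -0.0539, 0.1136]
tool_rot: [0.999, 0.038, 0.0, -0.0]
ft_force: [0.1, -0.6, -0.7]
grip_width: 0.0003
grip_force: 0.4
```

```bash
python3 -c "
from h import *
plan(-.104,-.025,.114,0)"
```

```text
t 13.5 case [-0.1039 -0.0227] [ 0.5546 -0.0539  0.1136] F [ 0.1105 -0.5524 -0.6531] w 0.0003292263365136581
rot units [-0.0017 -0.0061 -0.0031] shift units (after rot) [-0.0013  0.0575 -0.0097]
```

Request:
jog_arm:
  motion: [0, -0.08, 0, 0, 0, 0, 1, 0, 0, 0, 0, 0, 0, 1]

```text
time: 13.75
position: [0.5546, -0.0529, 0.1137]
tool_rot: [0.999, 0.039, 0.0, 0.002]
ft_force: [-1.5, -8.8, -0.9]
grip_width: 0.0004
grip_force: 3.9
```

Request:
jog_arm:
  motion: [0, -0.08, 0, 0, 0, 0, 1, 0, 0, 0, 0, 0, 0, 1]

```text
time: 14.0
position: [0.5546, -0.0527, 0.1138]
tool_rot: [0.999, 0.04, 0.0, 0.004]
ft_force: [-1.2, -16.6, -1.6]
grip_width: 0.0002
grip_force: 8.2
```

```bash
python3 - <<'E'
from h import *
plan(-.104,-.025,.114,0)
o=robot.camera("scene")
a=cv2.resize(o[200:345,250:410],None,fx=4.1,fy=4.1,interpolation=cv2.INTER_CUBIC)
cv2.imwrite("pics/gate1.png",a)
for y in(-.01,0,.01): print(y,(proj("scene",c2w(P,[(-.104,y,.12)]))[0]-[250,200])*4.1)
E
```

```text
t 14.0 case [-0.1038 -0.0215] [ 0.5546 -0.0527  0.1138] F [ -1.241  -16.6266  -1.6132] w 0.0002145638655190153
rot units [ 0.1291 -0.0073  0.046 ] shift units (after rot) [-0.0047  0.0864 -0.0042]
-0.01 [233.5367 183.6842]
0 [242.9528 174.6487]
0.01 [252.3129 165.667 ]
```

View pics/gate1.png

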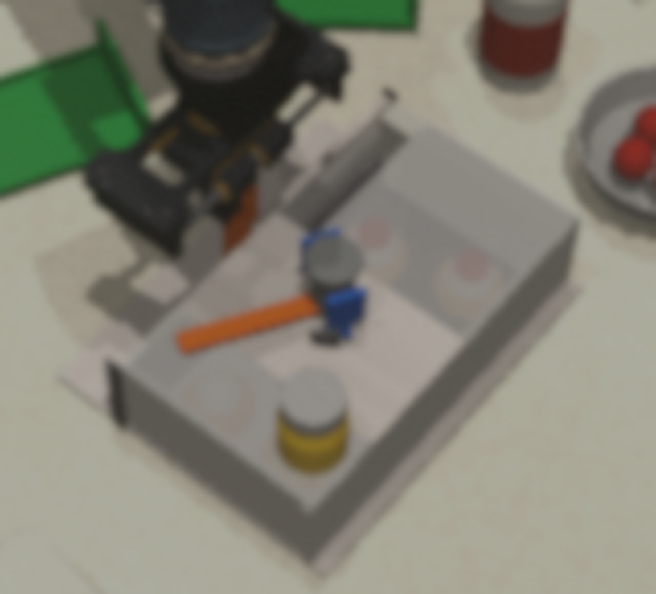

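The gate is at its stop: 17 N and no further motion, with the post at about y = 0. Retreat, open, and turn to the tab line (case yaw +60°).

Request:
jog_arm:
  motion: [0, 0.1, 0, 0, 0, 0, 1, 0, 0.4, 0, 0, 0, 0, 1, 0, 0, -0.8, 0, 0, 0, 1, 0, 0, -0.8, 0, 0, 0, -1, 0, 0, -0.7, 0, 0, 0, -1, 0, 0, 0, 0, 0, -1, -1, 0, 0, 0, 0, 0, -1, -1, 0, 0, 0, 0, 0, -1, -1, 0, 0, 0, 0, 0, -1, -1, 0, 0, 0, 0, 0, -1, -1, 0, 0, 0, 0, 0, -1, -1, 0, 0, 0, 0, 0, -1, -1]

```text
time: 15.55
position: [0.5552, -0.0676, 0.2055]
tool_rot: [0.96, 0.28, -0.0, -0.0]
ft_force: [-0.5, 0.0, 0.4]
grip_width: 0.0817
grip_force: 0.0
```

Request:
jog_arm:
  motion: [0, 0, 0, 0, 0, -1, -1, 0, 0, 0, 0, 0, -1, -1, 0, 0, 0, 0, 0, -1, -1, 0, 0, 0, 0, 0, -1, -1, 0, 0, 0, 0, 0, -1, -1, 0, 0, 0, 0, 0, -1, -1, 0, 0, 0, 0, 0, -1, -1, 0, 0, 0, 0, 0, -1, -1, 0, 0, 0, 0, 0, 0, -1]

```text
time: 16.68
position: [0.5553, -0.0676, 0.2055]
tool_rot: [0.847, 0.532, -0.0, -0.0]
ft_force: [0.2, -0.0, -0.9]
grip_width: 0.087
grip_force: 0.0
```

```bash
python3 -c "
from h import *
plan(-.005,-.019,.20,60)"
```

```text
t 16.675 case [-0.1043 -0.0365] [ 0.5553 -0.0676  0.2055] F [ 0.1813 -0.015  -0.8836] w 0.08701853385424273
rot units [-0.0096 -0.0052 -0.0157] shift units (after rot) [1.6194 1.932  0.1368]
```

Request:
jog_arm:
  motion: [0.54, 0.65, 0, 0, 0, 0, -1, 0.54, 0.64, 0, 0, 0, 0, -1, 0.54, 0.64, 0, 0, 0, 0, -1, 0, 0, 0.5, 0, 0, 0, -1, 0, 0, 0.5, 0, 0, 0, -1, 0, 0, 0, 0, 0, 0, -1]

```text
time: 17.42
position: [0.6516, -0.0422, 0.1636]
tool_rot: [0.847, 0.532, -0.002, -0.002]
ft_force: [-1.0, 0.6, -0.9]
grip_width: 0.0873
grip_force: 0.0
```

```bash
python3 - <<'E'
from h import *
plan(-.005,-.019,.111,60)
s=robot.camera("scene")[200:345,250:410]
cv2.imwrite("pics/lock1.png",cv2.resize(s,None,fx=4.1,fy=4.1,interpolation=cv2.INTER_CUBIC))
E
```

```text
t 17.425 case [-0.0063 -0.0185] [ 0.6516 -0.0422  0.1636] F [-0.969   0.573  -0.9065] w 0.08727018151659831
rot units [-0.0696  0.0117 -0.0157] shift units (after rot) [0.0063 0.0352 1.3147]
```

View pics/lock1.png

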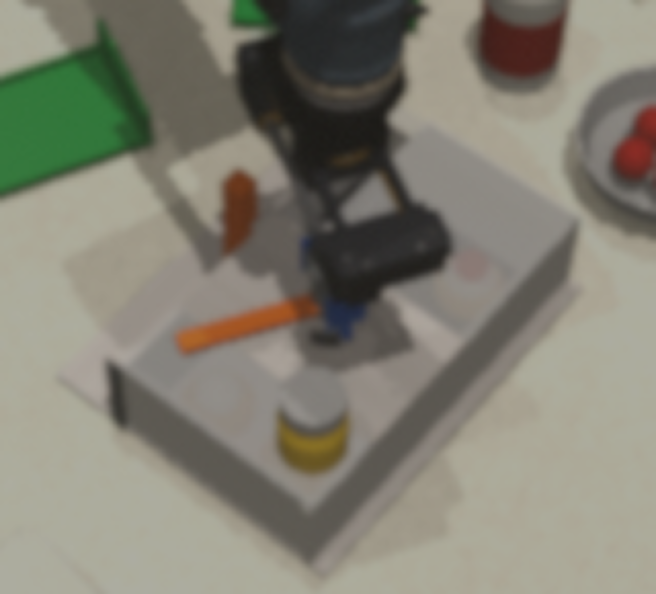

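The jaws straddle the cap and the post stands at px (240,178), which fits a shut gate. Descend and squeeze.

Request:
jog_arm:
  motion: [0, 0.03, 0.4, 0, 0, 0, -1, 0, 0, 0.4, 0, 0, 0, -1, 0, 0, 0.3, 0, 0, 0, -1, 0, 0, 0.21, 0, 0, 0, -1, 0, 0, 0, 0, 0, 0, -1]
  grip_force: 25

```text
time: 18.1
position: [0.6536, -0.043, 0.1121]
tool_rot: [0.846, 0.533, -0.001, -0.001]
ft_force: [0.1, 0.4, -0.2]
grip_width: 0.0868
grip_force: 0.0
```

Request:
jog_arm:
  motion: [0, 0, 0, 0, 0, 0, 0.2, 0, 0, 0, 0, 0, 0, 0.2, 0, 0, 0, 0, 0, 0, 0.2, 0, 0, 0, 0, 0, 0, 0.2, 0, 0, 0, 0, 0, 0, 0.2]
  grip_force: 25

```text
time: 18.73
position: [0.6549, -0.0433, 0.1137]
tool_rot: [0.846, 0.533, 0.001, 0.001]
ft_force: [0.4, -0.0, 0.8]
grip_width: 0.0449
grip_force: 9.4
```

```bash
python3 -c "
from h import *
plan(-.005,-.019,.111,60)"
```

```text
t 18.725 case [-0.0032 -0.0199] [ 0.6549 -0.0433  0.1137] F [ 0.359  -0.0003  0.7825] w 0.0448957326205057
rot units [ 0.0225 -0.0054 -0.0059] shift units (after rot) [-0.0042 -0.0503  0.0665]
```

Request:
jog_arm:
  motion: [0, 0, 0, 0, 0, 0, 1, 0, 0, 0, 0, 0, 0, 1, 0, 0, 0, 0, 0, 0, 1, 0, 0, 0, 0, 0, 0.5, 1, 0, 0, 0, 0, 0, 0.5, 1]
  grip_force: 25

```text
time: 19.35
position: [0.6555, -0.0436, 0.1138]
tool_rot: [0.865, 0.502, 0.001, 0.001]
ft_force: [5.2, -2.4, 3.6]
grip_width: 0.0432
grip_force: 25.0
```

Request:
jog_arm:
  motion: [0, 0, 0, 0, 0, 0.5, 1, 0, 0, 0, 0, 0, 0.5, 1, 0, 0, 0, 0, 0, 0.5, 1, 0, 0, 0, 0, 0, 0.5, 1, 0, 0, 0, 0, 0, 0.5, 1, 0, 0, 0, 0, 0, 0.5, 1, 0, 0, 0, 0, 0, 0.5, 1, 0, 0, 0, 0, 0, 0.5, 1, 0, 0, 0, 0, 0, 0, 1]

```text
time: 20.48
position: [0.6561, -0.0441, 0.1138]
tool_rot: [0.926, 0.377, 0.002, 0.002]
ft_force: [6.1, -2.6, 2.0]
grip_width: 0.0431
grip_force: 25.0
```

```bash
python3 -c "
from h import *
plan(-.005,-.019,.111,0);print(robot.get_obs()['moment'])"
```

```text
t 20.475 case [-0.002  -0.0207] [ 0.6561 -0.0441  0.1138] F [ 6.1036 -2.6357  2.0283] w 0.04307070940708031
rot units [ 0.0509 -0.049   9.9755] shift units (after rot) [-0.0752 -0.0436  0.0705]
[-0.531  -0.9665  0.0063]
```

The cap has turned 20° and the tabs are bottomed. Relieve the sideways force slightly and carry on turning.

Request:
jog_arm:
  motion: [0, 0.06, 0, 0, 0, 0.5, 1, 0, 0, 0, 0, 0, 0.8, 1, 0, 0, 0, 0, 0, 0.8, 1, 0, 0, 0, 0, 0, 0.8, 1, 0, 0, 0, 0, 0, 0.8, 1, 0, 0, 0, 0, 0, 0.8, 1, 0, 0, 0, 0, 0, 0.8, 1, 0, 0, 0, 0, 0, 0.8, 1, 0, 0, 0, 0, 0, 0.8, 1, 0, 0, 0, 0, 0, 0.8, 1, 0, 0, 0, 0, 0, 0.8, 1, 0, 0, 0, 0, 0, 0, 1]

```text
time: 21.98
position: [0.6569, -0.0457, 0.1138]
tool_rot: [0.996, 0.089, 0.001, 0.001]
ft_force: [4.9, -2.8, 4.6]
grip_width: 0.0431
grip_force: 25.0
```

```bash
python3 -c "
from h import *
plan(-.005,-.019,.111,0);print(robot.get_obs()['moment'])"
```

```text
t 21.975 case [-0.0013 -0.0223] [ 0.6569 -0.0457  0.1138] F [ 4.9034 -2.7715  4.5598] w 0.04306225239458745
rot units [ 0.0244 -0.033   1.4697] shift units (after rot) [-0.0924 -0.0831  0.0704]
[-0.4927 -0.7192 -0.0035]
```

Request:
jog_arm:
  motion: [0, 0, 0, 0, 0, 0.5, 1, 0, 0, 0, 0, 0, 0.5, 1, 0, 0, 0, 0, 0, 0.5, 1, 0, 0, 0, 0, 0, 0.2, 1, 0, 0, 0, 0, 0, 0, 1]

```text
time: 22.6
position: [0.6569, -0.0459, 0.1138]
tool_rot: [0.999, 0.032, 0.001, 0.001]
ft_force: [3.7, -3.0, 3.8]
grip_width: 0.0434
grip_force: 25.0
```

```bash
python3 -c "
from h import *
plan(-.005,-.019,.111,0);print(robot.get_obs()['moment'])"
```

```text
t 22.6 case [-0.0013 -0.0226] [ 0.6569 -0.0459  0.1138] F [ 3.6606 -2.965   3.8175] w 0.04335114622278941
rot units [ 0.0414 -0.032  -0.1769] shift units (after rot) [-0.0924 -0.0901  0.0699]
[-0.5237 -0.6822  0.7361]
```

The moment jumped to 0.74 Nm at 60.7°, so this is the hard stop. Release and look before withdrawing.

Request:
jog_arm:
  motion: [0, 0, 0, 0, 0, 0, -1, 0, 0, 0, 0, 0, 0, -1, 0, 0, 0, 0, 0, 0, -1, 0, 0, 0, 0, 0, 0, -1, 0, 0, 0, 0, 0, 0, -1, 0, 0, 0, 0, 0, 0, -1]

```text
time: 23.35
position: [0.6552, -0.0445, 0.1127]
tool_rot: [1.0, 0.031, -0.001, -0.0]
ft_force: [-0.0, 0.0, 0.6]
grip_width: 0.0858
grip_force: 0.0
```

Request:
jog_arm:
  motion: [0, 0, -0.5, 0, 0, 0, -1, 0, 0, -1, 0, 0, 0, -1, 0, 0, -1, 0, 0, 0, -1, 0, 0, -1, 0, 0, 0, -1, -1, 0, 0, 0, 0, 0, -1, -1, 0, 0, 0, 0, 0, -1, -1, 0, 0, 0, 0, 0, -1, -1, 0, 0, 0, 0, 0, -1, -1, 0, 0, 0, 0, 0, -1, 0, 0, 0, 0, 0, 0, -1]

```text
time: 24.6
position: [0.4528, -0.0564, 0.253]
tool_rot: [1.0, 0.031, -0.002, -0.001]
ft_force: [0.7, -0.2, 0.0]
grip_width: 0.087
grip_force: 0.0
```

```bash
python3 - <<'E'
from h import *
o=robot.get_obs(); print(o['time'],o['position'],o['ft_force'],o['grip_width'])
t=robot.camera("top")[150:295,235:400]; s=robot.camera("scene")[215:340,260:400]
r=lambda i:cv2.resize(i,(400,360),interpolation=cv2.INTER_CUBIC)
cv2.imwrite("pics/end.png",np.hstack([r(t),r(s)]))
E
```

```text
24.6 [ 0.4528 -0.0564  0.253 ] [ 0.7137 -0.1999  0.0484] 0.0869782989048023
```

View pics/end.png

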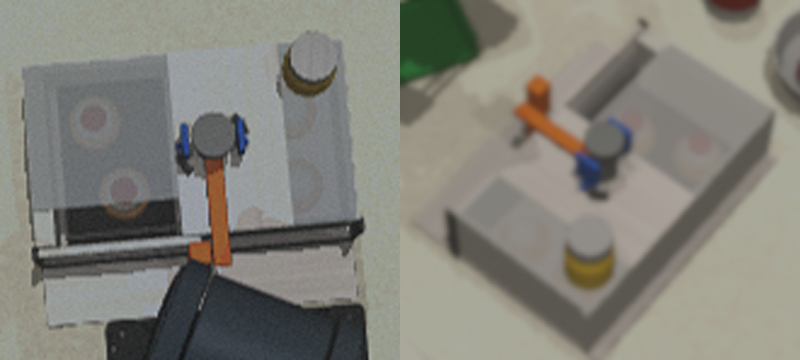

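The tongue points straight forward just right of the post (top view (220,255) beside (202,250)). Both tabs are out at (184,140) and (242,135), the gate is shut, the puffs are upright and nothing is touched. Handing in.

```bash
python3 -c "
from rig import robot
print(robot.hand_in())"
```

```text
the job is handed in; nothing more can be done
None
```

The job is handed in (no verdict was returned): the final pictures show the tray home with both puffs upright, the gate shut, and the cap turned to its stop with both tabs out; the arm is clear, at about 25 s of the 67 s allowed.

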